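Let one portion pot out of a spring-feed tray and stop it with the other finger

TASK

Let the low pot out of its lane of the two-lane spring-feed tray: with one fingertip press that lane's release key down, and with the other finger block the pot as the spring shoots it out, before it slides off the open front ledge. Keep the key down until the pot has come to rest on the ledge in front of its lane, clear of the stop, then take the hand away so that the key and stop come back up and the pot is left standing there. Only block the pot, do not lift it, and leave the tall pot, the other lane's key and everything else on the table alone.

Things in the scene. Friction and masses are not known exactly. Their poses are not given: they have to be found in the camera images.
- tray: Two-lane spring-feed tray of bright steel with clear lane walls, fixed on the table, 285 mm long, 140 mm wide without its keys. Origin on the table under the stop line, midway between the lanes; x points from the open front to the closed back, y to the left lane as seen from the robot's side, z up. Deck top 45 mm above the table, from x = -125 mm (open front edge) to +160 mm.
- lane_left (a point): Point on the deck in the middle of the left lane at its stop: tray x = 0, y = +34 mm. Lane 62 mm wide between clear walls 39 mm high (x > 0). The stop is a steel plate 3 mm thick rising 9 mm above the deck. Behind it stands the pot, pressed on it by a grey spring paddle (about 3 N) that follows a freed pot to x = -6 mm and no farther.
- lane_right (a point): The same for the right lane, at tray x = 0, y = -34 mm.
- ledge (a point): Middle of the front ledge on the deck: tray x = -60 mm, y = 0. The ledge is the level, slippery deck (friction about 0.2) from the stops to the open front edge, 125 mm, with a lip 6 mm high along each side (y = +-66 to 70 mm) and a rib 6 mm wide and high in the middle. A freed pot comes out at about 0.8 m/s and slides off the front unless blocked.
- key_left_top (a point): Centre of the top of the left lane's release key, a level steel plate 50 mm (tray x) by 24 mm (tray y) beside the ledge, at tray x = -85 mm, y = +90 mm: 56 mm sideways of the lane's centre line. Its top is 26 mm above the deck when up, 14 mm when fully down (the point moves with it). Below it is its fixed dark housing, 64 x 34 mm, its top 4 mm above deck level.
- key_right_top (a point): The same for the right lane's release key, at tray x = -85 mm, y = -90 mm.
- key_left (a joint): How far the left key is pressed: 0 up, 0.012 m fully down. Key and stop of a lane are one sprung piece: the stop sinks with the key, frees the pot at about 9 mm, and both spring back up when let go. Pressing takes about 2 N at first and 4 N fully down.
- key_right (a joint): The same for the right key and the right lane's stop.
- low_pot: The low pot: white plastic portion pot with white snap lid, round, 58 mm across and 42 mm high, about 110 g. Origin at the centre of its underside, z up. It starts behind the stop of the left or the right lane, on the deck, origin at tray x = +31 mm. Standing on the ledge just clear of the stop, its origin is at tray x = -31 mm and its front at -60 mm.
- tall_pot: The tall pot in the other lane: the same pot, 58 mm across, but 66 mm high, about 160 g. Origin at the centre of its underside. To be left where it is.
- spare_pot: Another low white pot, 58 mm across and 42 mm high, standing on the table beside the tray. Origin at the centre of its underside. Bystander.
- ramekin: White china dip bowl, 72 mm across and 38 mm high, on the table beside the tray. Origin at the centre of its underside. Bystander.
- water: Clear water bottle, 64 mm across and 200 mm high, upright. Origin at the centre of its underside. Bystander.
- spice_jar: Glass jar with a screw cap, 56 mm across and 100 mm high, upright. Origin at the centre of its underside. Bystander.
- dairy_tub: Large white dairy tub with lid, 132 mm across and 116 mm high. Origin at the centre of its underside. Bystander.
- spoon: Steel serving spoon, 260 mm long, lying on the table along its x axis. Origin under its middle. Bystander.
Things that resemble listed ones, but are neither listed nor needed, are in the scene too. What is shaped like the low_pot but red is not meant.

How it is judged:
On the way, in this order (a step that is already met when the one before it is completed fails the run):
1. the release key of the low pot's lane is pressed down and its stop has let the pot go (((value of joint key_left above 0.008 m and y of low_pot in the frame of tray above 0 m) or (value of joint key_right above 0.008 m and y of low_pot in the frame of tray below 0 m))), for 0.02 s.
2. with the key still down, the low pot has been stopped on the front ledge: past the stop, upright and still (((value of joint key_left above 0.005 m and y of low_pot in the frame of tray above 0 m) or (value of joint key_right above 0.005 m and y of low_pot in the frame of tray below 0 m)) and x of low_pot in the frame of tray between -0.12 and -0.03 m and (y of low_pot in the frame of tray between 0.022 and 0.046 m or y of low_pot in the frame of tray between -0.046 and -0.022 m) and height (world z) of low_pot between 0.041 and 0.05 m and angle between low_pot's own z axis and vertical below 0.1 rad and linear speed of low_pot below 0.02 m/s), for 0.2 s.
At the end, for the whole second after the job is handed in: The low pot stands upright (within 0.1 rad) and still on the deck of the front ledge, in its own lane (within 12 mm of the centre line), its origin 30 to 120 mm in front of the stop line, and both keys are up (pressed less than 2 mm) (x of low_pot in the frame of tray between -0.12 and -0.03 m and (y of low_pot in the frame of tray between 0.022 and 0.046 m or y of low_pot in the frame of tray between -0.046 and -0.022 m) and height (world z) of low_pot between 0.041 and 0.05 m and angle between low_pot's own z axis and vertical below 0.1 rad and linear speed of low_pot below 0.02 m/s and value of joint each of key_left, key_right below 0.002 m); the robot touches nothing.
It fails at once if the low pot falls or slides off the ledge (height (world z) of low_pot below 0.036 m or x of low_pot in the frame of tray below -0.125 m).
It fails at once if the low pot is lifted (15 mm or more off the deck) or tipped over (height (world z) of low_pot above 0.06 m or angle between low_pot's own z axis and vertical above 0.5 rad).
It fails at once if the other lane's key is pressed (5 mm or more) ((value of joint key_left above 0.005 m and y of low_pot in the frame of tray below 0 m) or (value of joint key_right above 0.005 m and y of low_pot in the frame of tray above 0 m)).
It fails at once if the tall pot is moved by more than 15 mm (distance of tall_pot from where it was at the start of the episode above 0.015 m).
It fails at once if a bystander is moved by more than 20 mm or tipped (distance of any of spare_pot, ramekin, water, spice_jar, dairy_tub, spoon from where it was at the start of the episode above 0.02 m or angle between any of spare_pot, ramekin, water, spice_jar, dairy_tub's own z axis and vertical above 0.4 rad).
It also fails if it takes over 32 s, if anything falls off the work surface, if the arm or the gripper's body presses on something with over 40 N, if the wrist force passes 120 N, or if a joint passes its speed limit or range.

ROBOT

A 6-joint arm with a two-finger parallel gripper is mounted at the origin on the work surface. World frame = base frame: x ahead of the robot, y to its left, z up, the work surface at z = 0. Lengths are in m, angles in rad, forces in N, time in s.
With the tool pointing down it reaches from about 0.35 to 0.975 m from the base axis. Payload 17.4 kg.
Tool frame: the origin (TCP) lies at the centre of the arm's flange, where the gripper is bolted on; the fingertips stand robot.tip_reach ahead of it and the grasp point (between the pads) lies 155 mm ahead of it (robot.tip_reach is the distance from the TCP to the fingertips, in m); z points along the fingers, y is the line along which they close (so a half turn about z gives the same grasp; the last joint's range is limited). The gripper opens to 85 mm and grips with 20 to 120 N. Pads are 22 mm wide; open, the fingers measure 114 mm over their backs; the gripper's body (76 mm by 85 mm) begins 54 mm behind the grasp point. The pads swing forward as they close: fully open they stand 13 mm farther back than shut.
Start: joints at [1.144, 0.116, 1.442, -0, 1.584, -0.038], TCP at [0.256, 0.625, 0.405] pointing down, gripper open.
Joint ranges: [-2.83, 2.83], [-0.83, 2.19], [0.07, 2.5], [-1.14, 4.28], [0.01, 3], [-2.97, 2.97]. Speed limits (rad/s): [1.89, 1.89, 2.22, 3.14, 3.14, 3.14].

INTERFACE

Orientations are given as a unit quaternion [x, y, z, w].
In Python, from station import sensors, cams, order, robot gives the robot as it stands.
- The arm moves only by the shell command python3 -m jog 'ROWS'. ROWS is a JSON object of lists of equal length, an entry for each row: "translation": the shift along the tool's x, y, z in mm, a list of three; "rotation": the turn, a rotation vector about the tool's x, y, z in degrees, a list of three; "grip": the opening, from 0 (shut) to 1 (fully open). In form: {"translation": [[x, y, z], ...], "rotation": [[rx, ry, rz], ...], "grip": [grip, ...]}. A call has 1 to 20 rows; each row is the pose to reach, as a shift and turn from the pose commanded when the call began, along the tool's axes at that moment; what a row does not reach only later rows make up. A row lasts 1/10 s, in which the tool goes at most 50 mm and 8.59 degrees, less where a joint would pass 70% of its speed; a pose out of reach is approached as far as the arm can. A call with a gripper value outside its range is refused whole. The fingers move at their own pace and stop on an object; the grip force is fixed at half the most. Time passes only in rows, so rows that repeat a pose let the fingers close. It gives the time, the measured TCP pose, the force, the opening and the grip force at its end, in the units of the state.
- sensors.observe(): the state, without advancing time (a new reading comes with each control period).
- cams.get_image(name): name is "side" or "top" or "wrist"; returns (picture, depth): 480x640x3 uint8, red, green, blue; 480x640 float32, m along the optical axis (not along the pixel's ray), 0 where there is no reading.
- cams.get_calibration(name): a dict with "intrinsics" (3x3 intrinsics, pixels), "extrinsics" (4x4, takes a point from camera to world coordinates). Camera axes: x right, y down, z forward; pixel columns grow to the right and rows downward; lengths in m; the calibration is good to about 2 mm. A picture is of the moment at which its call begins: read the wrist's pose just before it. get_calibration takes no time and is no camera call; for the wrist camera it gives the pose at the moment of the call.
- order.finish_job(): hands the job in; it is judged then, once.
The state is a dict: "time": time; "qpos": joint angles; "qvel": joint speeds; "joint_torque": joint torques, N m; "position": TCP position; "orientation": TCP orientation; "force": force on the tool from outside, world axes, zero at the start; "wrist_torque": the same for the moment, N m; "opening": finger opening in m; "grasp_force": force on a finger pad.
Only numpy, scipy, OpenCV 4.12 (cv2) and the standard library are available. Lean on these libraries where they do the work, as an engineer would, in place of code of your own. Each camera call takes 0.05 s, during which the arm holds its last target. There are 200 camera calls.

## Working session

There is one attempt and no reset: what is moved stays moved. The work goes in short steps, Python scripts to look and compute and a shell command to move; the robot and the scene stay as the last step left them, time stands still between calls to the robot, and variables do not carry over. Pictures are saved under pics/ and viewed, at most 10 in all, crops included, and the job is handed in when it is done.

```bash
mkdir -p pics; cat > h.py <<'E'
import numpy as np, cv2
from station import sensors,cams,order,robot
def grab(n,f):
    c=cams.get_calibration(n); im,d=cams.get_image(n)
    cv2.imwrite('pics/'+f+'.png',im[:,:,::-1]); np.savez('pics/'+f+'.npz',im=im,d=d,K=c['intrinsics'],T=c['extrinsics'])
def load(f): return np.load('pics/'+f+'.npz')
def world(z,u,v,d=None,h=None):
    K,T=z['K'],z['T']; r=T[:3,:3]@np.linalg.inv(K)@[u,v,1.]
    if h is None:
        d=z['d'][int(v),int(u)] if d is None else d
        return T[:3,3]+d*r
    return T[:3,3]+(h-T[2,3])/r[2]*r
E
python3 - <<'E'
from h import *
grab('top','top0');grab('side','side0')
a=cv2.imread('pics/top0.png');b=cv2.imread('pics/side0.png')
print(robot.tip_reach,sensors.observe())
print(load('top0')['T'],load('side0')['T'])
E
```

```text
0.1734 {'time': 0.1, 'qpos': array([ 1.14419758e+00,  1.16436942e-01,  1.44220484e+00,  1.44866918e-05,
        1.58396538e+00, -3.77923521e-02]), 'qvel': array([ 0.00040049, -0.00224379, -0.00039238, -0.00182183, -0.00116503,
        0.00093274]), 'joint_torque': array([ 1.11457266e-03, -7.33664131e+01, -6.33785105e+01, -3.23160327e-05,
        5.35118117e-03, -4.33791081e-05]), 'position': array([0.25588897, 0.62463021, 0.40403267]), 'orientation': array([ 1.93180893e-01,  9.81163027e-01, -4.91975846e-04, -1.23775337e-04]), 'force': array([-0.52530966,  0.17276647, -0.75599678]), 'wrist_torque': array([ 0.00151975, -0.03024845, -0.03354677]), 'grasp_force': 0.0, 'opening': 0.08534403017824907}
[[-0.02347747 -0.98125756  0.19126526  0.31137337]
 [-0.99967555  0.02115214 -0.01419057  0.019878  ]
 [ 0.00987894 -0.19153636 -0.9814358   1.29227181]
 [ 0.          0.          0.          1.        ]] [[ 0.88882974 -0.29697942  0.34897696  0.12789095]
 [-0.45768891 -0.53809553  0.70779521 -0.81503897]
 [-0.02241767 -0.78883232 -0.6141995   0.78334316]
 [ 0.          0.          0.          1.        ]]
```

View pics/top0.png

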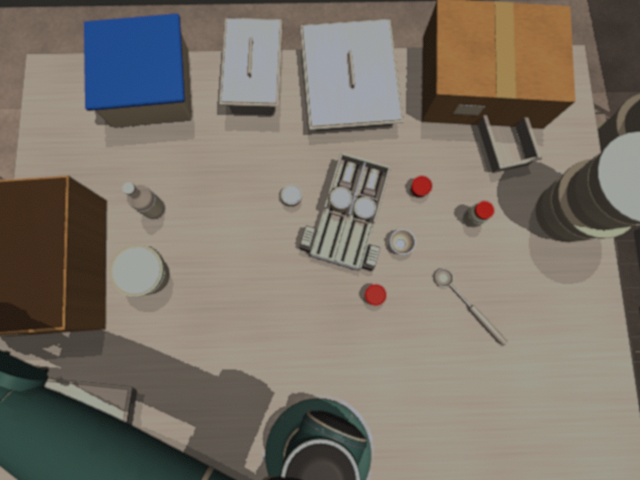

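View pics/side0.png

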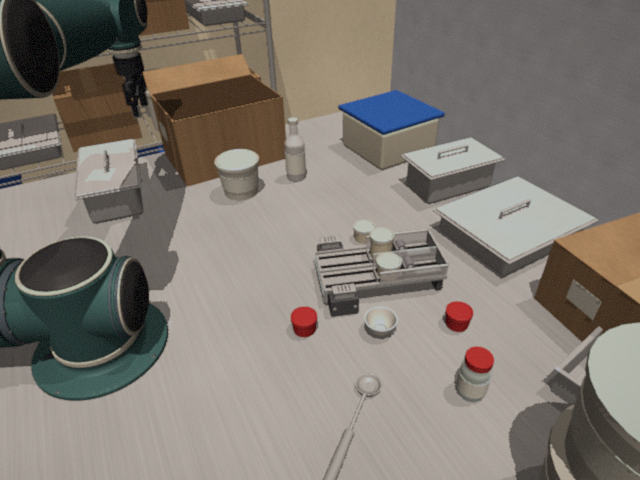

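The top view shows the tray near (345,212), with pots at (341,198) in the left lane and (365,208) in the right. The spare pot is at (291,195), the ramekin at (400,241) and red pots at (422,186) and (375,295). In the side view the lane pots are at (381,240), left, and (388,263), right. Next is a crop and the heights.

```bash
python3 - <<'E'
from h import *
a=cv2.imread('pics/top0.png')[140:285,280:440];b=cv2.imread('pics/side0.png')[215:325,300:460]
a=cv2.resize(a,None,fx=4,fy=4,interpolation=2);b=cv2.resize(b,None,fx=4,fy=4,interpolation=2)
cv2.imwrite('pics/c_top.png',a);cv2.imwrite('pics/c_side.png',b)
t=load('top0');s=load('side0')
for u,v in [(341,198),(365,208),(291,195),(330,235),(352,243),(308,237),(372,255),(400,235)]: print('top',u,v,world(t,u,v).round(4))
for u,v in [(381,235),(388,260),(363,228)]: print('side',u,v,world(s,u,v).round(4))
E
```

```text
top 341 198 [ 0.646  -0.0747  0.1086]
top 365 208 [ 0.6239 -0.1392  0.0851]
top 291 195 [0.6763 0.0574 0.0416]
top 330 235 [ 0.5619 -0.0466  0.0403]
top 352 243 [ 0.5381 -0.1052  0.043 ]
top 308 237 [0.5515 0.0134 0.0721]
top 372 255 [ 0.5001 -0.1539  0.0695]
top 400 235 [ 0.563  -0.2423  0.0141]
side 381 235 [ 0.6452 -0.0753  0.1105]
side 388 260 [ 0.6241 -0.1394  0.0895]
side 363 228 [0.6712 0.0458 0.0447]
```

View pics/c_top.png

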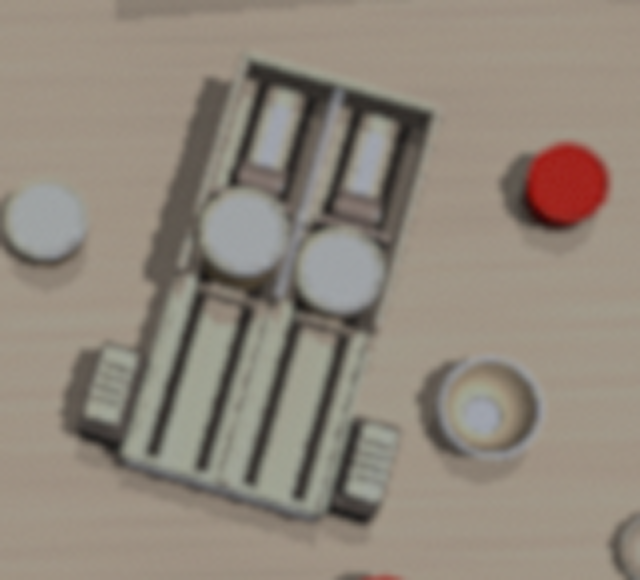

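View pics/c_side.png

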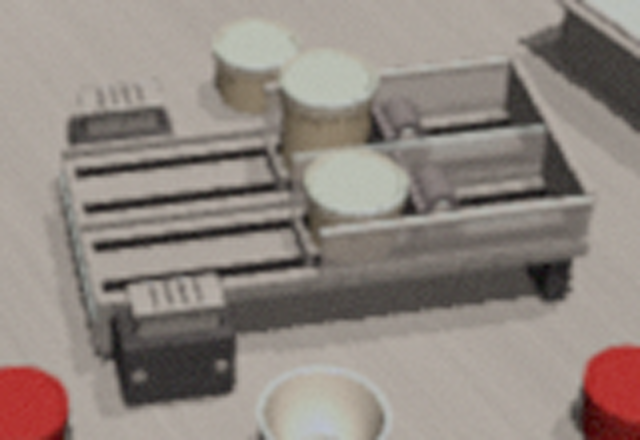

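The crops show the low pot in the right lane, with its lid at z≈0.087 (deck + 42 mm), at top (365,208) and side (388,260). The tall pot is in the left lane with its lid at 0.110. The lookalikes are the spare pot at (291,195), on the table, and the red pots at (422,186) and (375,295). I choose the pot at (365,208), so I use the right key. Next I fit the tray pose.

```bash
cat >> h.py <<'E'
def fit(P,Q): # 2D rigid tray->world
    P=np.array(P,float);Q=np.array(Q,float);p=P.mean(0);q=Q.mean(0)
    A=(P-p).T@(Q-q);th=np.arctan2(A[0,1]-A[1,0],A[0,0]+A[1,1])
    R=np.array([[np.cos(th),-np.sin(th)],[np.sin(th),np.cos(th)]]);t=q-R@p
    return th,R,t,(P@R.T+t-Q)
def plan(R,t,tray): # shift along tool axes (mm) and rotation about tool z to have tool y = tray y
    from scipy.spatial.transform import Rotation as Ro
    s=sensors.observe();M=Ro.from_quat(s['orientation']).as_matrix()
    w=np.r_[R@np.array(tray[:2])+t,tray[2]]
    Rt=np.column_stack([np.r_[-R[:,0],0],np.r_[R[:,1],0],[0,0,-1]])
    print('target',w.round(4),'shift mm',((M.T@(w-s['position']))*1e3).round(1),'rot',np.rad2deg(Ro.from_matrix(M.T@Rt).as_rotvec()).round(2))
E
python3 - <<'E'
from h import *
t=load('top0')
L=[((340,271),.087,(.031,-.034)),((243,233),.111,(.031,.034)),((111,384),.071,(-.085,.09)),((372,460),.071,(-.085,-.09)),((125,458),.045,(-.125,.07)),((322,517),.045,(-.125,-.07)),((245,58),.084,(.16,.07)),((437,110),.084,(.16,-.07))]
Q=[world(t,280+(c[0]-1.5)/4,140+(c[1]-1.5)/4,h=h)[:2] for c,h,_ in L]
th,R,tt,r=fit([l[2] for l in L],Q)
print(np.rad2deg(th),tt,(r*1e3).round(1))
plan(R,tt,(-.085,-.062,.35))
E
```

```text
-17.8464191027142 [ 0.60659519 -0.09624126] [[ 0.6 -0.1]
 [ 0.9 -0.5]
 [-2.1  0.5]
 [-2.7 -0.5]
 [-0.8  2.2]
 [-1.  -0.7]
 [ 4.3  2. ]
 [ 0.9 -3. ]]
target [ 0.5067 -0.1292  0.35  ] shift mm [-517.8 -602.4   54.6] rot [-0.06 -0.01 -4.43]
```

```bash
python3 -m jog '{"translation":[[-518,-602,0],[-518,-602,0],[-518,-602,0],[-518,-602,0],[-518,-602,0],[-518,-602,0],[-518,-602,0],[-518,-602,0],[-518,-602,0],[-518,-602,0],[-518,-602,0],[-518,-602,0],[-518,-602,0],[-518,-602,0],[-518,-602,0],[-518,-602,0],[-518,-602,0],[-518,-602,20],[-518,-602,20],[-518,-602,20]],"rotation":[[0,0,-4.4],[0,0,-4.4],[0,0,-4.4],[0,0,-4.4],[0,0,-4.4],[0,0,-4.4],[0,0,-4.4],[0,0,-4.4],[0,0,-4.4],[0,0,-4.4],[0,0,-4.4],[0,0,-4.4],[0,0,-4.4],[0,0,-4.4],[0,0,-4.4],[0,0,-4.4],[0,0,-4.4],[0,0,-4.4],[0,0,-4.4],[0,0,-4.4]],"grip":[0.48,0.48,0.48,0.48,0.48,0.48,0.48,0.48,0.48,0.48,0.48,0.48,0.48,0.48,0.48,0.48,0.48,0.48,0.48,0.48]}'
python3 - <<'E'
from h import *
print(sensors.observe()['position'],sensors.observe()['qpos'])
grab('wrist','w0')
E
```

```text
time: 2.1
position: [0.5069, -0.1283, 0.3847]
orientation: [0.155, 0.988, 0.0, -0.0]
force: [-0.5, -0.1, 0.7]
opening: 0.0409
grasp_force: 0.0
[ 0.50689597 -0.12832229  0.38474891] [-2.96740670e-01 -2.13384317e-01  1.79131776e+00  4.25257990e-05
  1.56442658e+00 -1.55604071e+00]
```

View pics/w0.png

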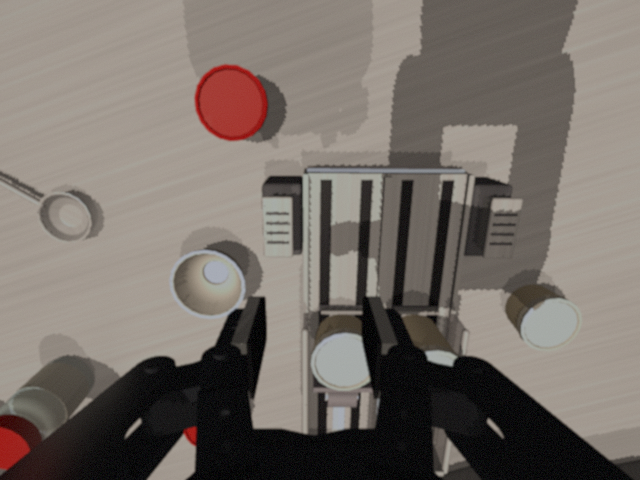

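The wrist view shows the right key top at about (278,226), the left key top at (505,228), the front deck corners at (305,170) and (467,170), and the low pot lid near (343,359).

```bash
python3 - <<'E'
from h import *
t=load('w0')
L=[((278.5,226.5),.071,(-.085,-.09)),((505,228),.071,(-.085,.09)),((305,170.5),.045,(-.125,-.07)),((468,170.5),.045,(-.125,.07)),((343,359),.087,(.031,-.034))]
Q=[world(t,*c,h=h)[:2] for c,h,_ in L]
for c in [(278,226),(505,232),(343,250),(343,359)]: print(c,world(t,*c).round(4))
th,R,tt,r=fit([l[2] for l in L],Q)
print(np.rad2deg(th),tt,(r*1e3).round(1))
np.savez('tray.npz',R=R,t=tt)
plan(R,tt,(-.085,-.062,.26))
E
```

```text
(278, 226) [ 0.5009 -0.1567  0.0689]
(505, 232) [0.5609 0.015  0.0703]
(343, 250) [ 0.5454 -0.1137  0.0443]
(343, 359) [ 0.6252 -0.1404  0.0854]
-18.336563260551976 [ 0.60806036 -0.09808266] [[-1.8 -0.7]
 [-1.5 -1.1]
 [-1.1 -1.4]
 [ 1.7  3.1]
 [ 2.8  0. ]]
target [ 0.5079 -0.1302  0.26  ] shift mm [ -1.4  -1.5 125.3] rot [0.   0.01 0.5 ]
```

```bash
python3 -m jog '{"translation":[[-1,-1,50],[-1,-1,95],[-1,-1,120],[-1,-1,125],[-1,-1,125]],"rotation":[[0,0,0.5],[0,0,0.5],[0,0,0.5],[0,0,0.5],[0,0,0.5]],"grip":[0.48,0.48,0.48,0.48,0.48]}'
python3 - <<'E'
from h import *
grab('wrist','w1');grab('side','s1')
a=cv2.imread('pics/w1.png');b=cv2.imread('pics/side0.png')
b=cv2.imread('pics/s1.png')[190:330,290:470]
a=cv2.resize(a,(400,300),interpolation=3);b=cv2.resize(b,(386,300),interpolation=2)
cv2.imwrite('pics/m1.png',np.hstack([a,b]))
E
```

```text
time: 2.65
position: [0.5079, -0.1298, 0.2605]
orientation: [0.159, 0.987, -0.0, 0.0]
force: [0.3, 0.7, 0.7]
opening: 0.0412
grasp_force: 0.0
```

View pics/m1.png

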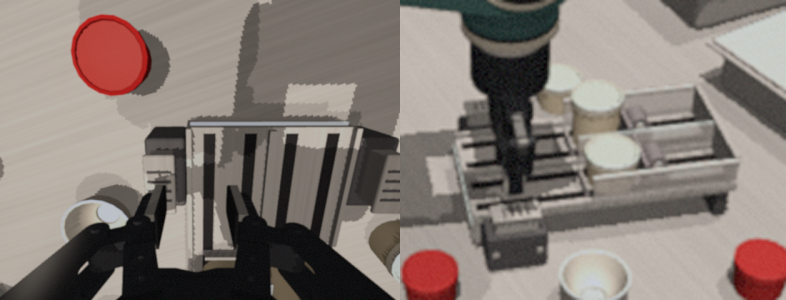

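The wrist view shows the key-side finger over the right key and the other finger in the middle of the right lane. I check this by projecting points into the side view.

```bash
python3 - <<'E'
from h import *
z=np.load('tray.npz');R,t=z['R'],z['t']
s=sensors.observe();p=s['position'];c=R.T@(p[:2]-t);print('tcp tray',c)
for n in ['s1','w1']:
    w=load(n);Ti=np.linalg.inv(w['T'])
    for nm,q in [('keytip',(c[0],c[1]-.028,.088)),('block',(c[0],c[1]+.028,.088)),('key',(-.085,-.09,.071)),('deckblk',(-.085,-.034,.045))]:
        x=np.r_[R@np.array(q[:2])+t,q[2],1];y=w['K']@(Ti@x)[:3];print(n,nm,(y[:2]/y[2]).round(0))
s1=load('s1');d=s1['d'];im=s1['im']
# dark finger pixels: world points
P=[]
for v in range(200,330):
    for u in range(300,400):
        if d[v,u]>0 and im[v,u].max()<60:
            x=world(s1,u,v); y=R.T@(x[:2]-t)
            if x[2]>.076 and x[2]<.13 and abs(y[0]+.085)<.04 and -.13<y[1]<0: P.append([*y,x[2]])
P=np.array(P);
for lo,hi in [(-.13,-.065),(-.065,0)]:
    q=P[(P[:,1]>lo)&(P[:,1]<hi)]
    if len(q): print(len(q),q.min(0).round(4),np.median(q,0).round(4),q.max(0).round(4))
E
```

```text
tcp tray [-0.08473737 -0.06173723]
s1 keytip [344. 283.]
s1 block [339. 266.]
s1 key [343. 289.]
s1 deckblk [339. 281.]
w1 keytip [249. 312.]
w1 block [379. 312.]
w1 key [254. 294.]
w1 deckblk [365. 272.]
53 [-0.0934 -0.0956  0.0906] [-0.0862 -0.0924  0.1125] [-0.0799 -0.0836  0.1243]
21 [-0.0966 -0.041   0.0914] [-0.0922 -0.0377  0.1073] [-0.0784 -0.0357  0.1289]
```

```bash
for z in 1; do python3 -m jog '{"translation":[[0,0,8],[0,0,15],[0,0,17],[0,0,17]],"rotation":[[0,0,0],[0,0,0],[0,0,0],[0,0,0]],"grip":[0.48,0.48,0.48,0.48]}'; done; python3 -m jog '{"translation":[[0,0,3],[0,0,6],[0,0,6]],"rotation":[[0,0,0],[0,0,0],[0,0,0]],"grip":[0.48,0.48,0.48]}'
```

```text
time: 3.15
position: [0.5076, -0.1301, 0.2425]
orientation: [0.16, 0.987, 0.0, -0.0]
force: [0.2, -0.1, 1.0]
opening: 0.041
grasp_force: 0.6
time: 3.45
position: [0.5077, -0.1301, 0.2365]
orientation: [0.16, 0.987, -0.0, 0.0]
force: [0.2, 0.4, 1.6]
opening: 0.041
grasp_force: 1.2
```

```bash
python3 -m jog '{"translation":[[0,0,3],[0,0,3]],"rotation":[[0,0,0],[0,0,0]],"grip":[0.48,0.48]}'; python3 -m jog '{"translation":[[0,0,2],[0,0,3],[0,0,3]],"rotation":[[0,0,0],[0,0,0],[0,0,0]],"grip":[0.48,0.48,0.48]}'
python3 - <<'E'
from h import *
grab('side','s2')
z=np.load('tray.npz');R,t=z['R'],z['t'];s=load('s2')
for v in range(283,300,2): 
    x=world(s,350,v);print(v,(R.T@(x[:2]-t)).round(3),x[2].round(4))
cv2.imwrite('pics/m2.png',cv2.resize(cv2.imread('pics/s2.png')[190:330,290:470],None,fx=4,fy=4,interpolation=2))
E
```

```text
time: 3.65
position: [0.5077, -0.1301, 0.2335]
orientation: [0.16, 0.987, -0.0, 0.0]
force: [0.8, 0.3, 3.8]
opening: 0.0409
grasp_force: 1.7
time: 3.95
position: [0.5077, -0.1301, 0.2308]
orientation: [0.16, 0.987, -0.0, 0.0]
force: [0.1, 0.6, 4.0]
opening: 0.0407
grasp_force: 2.0
283 [-0.062 -0.051] 0.0487
285 [-0.064 -0.058] 0.0492
287 [-0.23  -0.832] 0.7833
289 [-0.069 -0.082] 0.0601
291 [-0.071 -0.091] 0.0625
293 [-0.071 -0.095] 0.0608
295 [-0.072 -0.1  ] 0.0596
297 [-0.072 -0.097] 0.051
299 [-0.072 -0.101] 0.0484
```

View pics/m2.png

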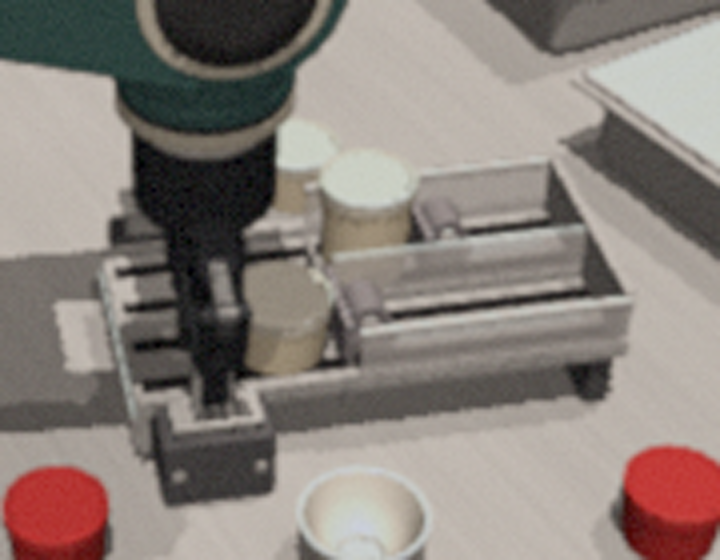

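The pot has been released and is stopped against the blocking finger, with its lid near crop (285,290). I hold to let it settle, then measure.

```bash
python3 -m jog '{"translation":[[0,0,0],[0,0,0],[0,0,0],[0,0,0],[0,0,0],[0,0,0]],"rotation":[[0,0,0],[0,0,0],[0,0,0],[0,0,0],[0,0,0],[0,0,0]],"grip":[0.48,0.48,0.48,0.48,0.48,0.48]}'
cat > pot.py <<'E'
from h import *
z=np.load('tray.npz');R,t=z['R'],z['t']
for n in ['side']:
    grab(n,'p_'+n);s=load('p_'+n);P=[]
    for v in range(220,310):
        for u in range(320,390):
            x=world(s,u,v);y=R.T@(x[:2]-t)
            if .081<x[2]<.092 and -.1<y[0]<-.003 and -.064<y[1]<-.003 and s['im'][v,u].max()>70: P.append([*y,x[2]])
    P=np.array(P);print(len(P),P.min(0).round(4),P.mean(0).round(4),P.max(0).round(4))
E
python3 pot.py
```

```text
time: 4.6
position: [0.5077, -0.1301, 0.2307]
orientation: [0.16, 0.987, -0.0, 0.0]
force: [0.0, 0.4, 4.1]
opening: 0.0408
grasp_force: 2.0
366 [-0.0565 -0.0607  0.081 ] [-0.0314 -0.0336  0.0867] [-0.0033 -0.0031  0.091 ]
```

```bash
python3 - <<'E'
from h import *
z=np.load('tray.npz');R,t=z['R'],z['t'];s=load('p_side');P=[]
for v in range(220,310):
    for u in range(320,390):
        x=world(s,u,v);y=R.T@(x[:2]-t)
        if .05<x[2]<.12 and -.1<y[0]<.03 and -.044<y[1]<-.024: P.append([y[0],x[2],s['im'][v,u].max()])
P=np.array(P)
for a in np.arange(-.1,.03,.005):
    q=P[(P[:,0]>=a)&(P[:,0]<a+.005)]
    if len(q): print(round(a,3),len(q),np.median(q,0).round(3))
E
```

```text
-0.1 13 [-0.097  0.082 60.   ]
-0.095 14 [-0.094  0.069 26.5  ]
-0.09 2 [-0.088  0.098 29.   ]
-0.085 1 [-0.081  0.098 19.   ]
-0.06 6 [-5.7e-02  6.3e-02  8.2e+01]
-0.055 13 [-5.20e-02  8.70e-02  1.45e+02]
-0.05 13 [-4.80e-02  8.80e-02  1.47e+02]
-0.045 12 [-4.30e-02  8.70e-02  1.46e+02]
-0.04 13 [-3.70e-02  8.70e-02  1.45e+02]
-0.035 13 [-3.20e-02  8.70e-02  1.46e+02]
-0.03 11 [-2.80e-02  8.70e-02  1.46e+02]
-0.025 12 [-2.30e-02  8.70e-02  1.45e+02]
-0.02 10 [-1.70e-02  8.70e-02  1.45e+02]
-0.015 19 [-1.30e-02  8.70e-02  1.46e+02]
-0.01 23 [-7.0e-03  7.8e-02  9.5e+01]
-0.005 8 [-3.00e-03  8.40e-02  1.46e+02]
0.0 19 [3.00e-03 7.40e-02 1.16e+02]
0.005 19 [8.00e-03 8.00e-02 1.39e+02]
0.01 16 [1.20e-02 8.10e-02 1.49e+02]
0.015 17 [1.80e-02 8.00e-02 1.35e+02]
0.02 2 [2.20e-02 7.40e-02 1.16e+02]
0.025 1 [2.80e-02 6.00e-02 1.26e+02]
```

```bash
python3 -m jog '{"translation":[[3,0,0],[6,0,0],[6,0,0],[6,0,-3],[6,0,-8],[6,0,-14],[6,0,-20],[6,0,-40],[6,0,-80],[6,0,-120],[6,0,-150],[6,0,-150]],"rotation":[[0,0,0],[0,0,0],[0,0,0],[0,0,0],[0,0,0],[0,0,0],[0,0,0],[0,0,0],[0,0,0],[0,0,0],[0,0,0],[0,0,0]],"grip":[0.48,0.48,0.48,0.48,0.48,0.48,0.48,0.48,0.48,0.48,0.48,0.48]}'
python3 pot.py; python3 - <<'E'
from h import *
grab('wrist','w3')
a=cv2.imread('pics/w3.png');b=cv2.imread('pics/p_side.png')[190:330,290:470]
cv2.imwrite('pics/m3.png',np.hstack([cv2.resize(a,(400,300),interpolation=3),cv2.resize(b,(386,300),interpolation=2)]))
E
```

```text
time: 5.85
position: [0.5021, -0.1282, 0.3857]
orientation: [0.16, 0.987, -0.0, 0.003]
force: [-0.9, 0.2, -0.8]
opening: 0.0412
grasp_force: 0.0
412 [-0.0659 -0.0604  0.0811] [-0.0348 -0.0331  0.0868] [-0.0032 -0.0037  0.0914]
```

View pics/m3.png

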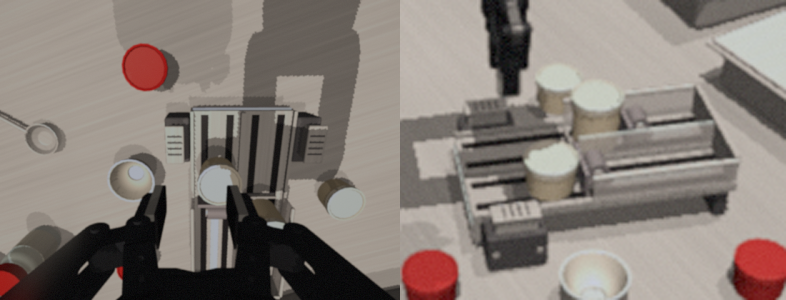

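The pot stands on the ledge, its lid at (220,185) in the left half and (551,165) in the right half. Its origin is at about x = −37 mm, y = −33 mm in the tray frame. Both keys are up, the tall pot has not moved and the hand is clear.

```bash
python3 -c "
from station import order
print(order.finish_job())"
```

```text
the job is handed in; nothing more can be done
None
```

I released the low pot from the right lane and blocked it on the ledge, where it stands at about tray x = −37 mm, y = −33 mm with both keys up and the hand clear; the job is handed in, with no verdict returned.

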